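# Lock the lid on the tint mixer

## Task

Close the hair-colour mixer before it is run: take the lid that has two ears, set it down into the mixer's round mouth with the ears in the gaps between the steel hooks, and turn it clockwise (seen from above) until the ears are wedged tight under the hooks. Leave the plain round lid where it stands, and let go of the lid when it is locked.

Things in the scene. Friction and masses are not known exactly. Their poses are not given: they have to be found in the camera images.
- eared_lid_grip (a point): Centre of the upright grip bar (70 x 16 x 44 mm) on the loose dark grey lid to use (0.25 kg, 86 mm high). It is 64 mm above the lid's foot, 22 mm above the flat hub (radius 38). x along the bar; below its ends two ears, 24 wide, 8 thick, undersides 22 mm above the foot, reach 61 mm from the axis. The plug below tapers to radius 28. Half a turn about z is the same. z up.
- round_lid_grip (a point): The other dark grey lid, to be left alone: same plug, hub and grip bar, but a full round flange of radius 58 mm in place of the two ears (it does not fit the mixer). The point is the centre of its grip bar, 64 mm above its foot; x along the bar, z up.
- mouth (a point): Centre of the mixer's mouth at the height of its flat rim, 100 mm above the table; z up. The mixer is a white machine, 200 x 190 mm, fixed. The bore has radius 46 mm and is 30 mm deep: the plug goes in until the ears lie on the rim, the grip bar's centre then 42 mm above this point. x and -x point to the middles of the two gaps where the ears go down (15 degrees off either way still fits).
- hooks: Two steel hooks and stop blocks on the rim, up to 19 mm high, 48 to 78 mm from the axis; origin and axes as the mouth. Clockwise from each gap's middle, a hook spans 35 to 85 degrees, its ramped underside falling from 11 to 5 mm above the rim; then a stop block. Ears touch the ramp after about 47 degrees of turn and are tight at 55 to 60 (1 to 3 N m); friction then holds them.
Mind the look-alikes: they are no part of the job. Leave any green or purple look-alike of the part that bears eared_lid_grip alone.

How it is judged:
By the outcome, as a careful person would: the job done as asked, in the order asked, and still so for the second after the job is handed in, with the robot touching nothing.
It also fails if it takes over 40 s, if anything falls off the work surface, if the arm or the gripper's body presses on something with over 40 N, if the wrist force passes 120 N, or if a joint passes its speed limit or range.

## Robot

A 6-joint arm with a two-finger parallel gripper is mounted at the origin on the work surface. World frame = base frame: x ahead of the robot, y to its left, z up, the work surface at z = 0. Lengths are in mm, angles in degrees, forces in N, time in s.
With the tool pointing down it reaches from about 350 to 850 mm from the base axis. Payload 8.1 kg.
Tool frame: the origin (TCP) lies midway between the tips of the shut fingers; the grasp point (between the pads) lies 19 mm behind it; z points along the fingers, x is the direction in which the jaws open and shut, and the axes are right-handed (so a half turn about z gives the same grasp; the last joint's range is limited). The gripper opens to 85 mm and grips with 20 to 120 N. Pads are 22 mm wide; open, the fingers measure 114 mm over their backs; the gripper's body (76 mm by 85 mm) begins 54 mm behind the grasp point. The pads swing forward as they close: fully open they stand 13 mm farther back than shut.
Start: joints at [-73.82, 7.471, 85.268, -0, 87.261, -4.893], TCP at [215.758, -559.869, 231.292] pointing down, gripper open.
Joint ranges: [-169.43, 169.43], [-51.17, 129.36], [1.28, 143.12], [-76.62, 256.62], [0, 156.53], [-152.29, 152.29]. Speed limits (degrees/s): [136.94, 136.94, 159.86, 180, 180, 180].

## Interface

Orientations are given as [roll, pitch, yaw] about the fixed x, y, z axes, in that order (R = Rz(yaw) Ry(pitch) Rx(roll)).
In Python, from bench import monitor, cams, r gives the robot as it stands.
- The arm moves only by the tool jog_arm, never from a script. Its arguments are lists of equal length, an entry for each row: "offset": the shift along the tool's x, y, z in mm, a list of three; "delta_rot": the turn, a rotation vector about the tool's x, y, z in degrees, a list of three; "jaw": the opening in per cent of the stroke, from 0 (shut) to 100 (fully open). In form: {"offset": [[x, y, z], ...], "delta_rot": [[rx, ry, rz], ...], "jaw": [jaw, ...]}. A call has 1 to 20 rows; each row shifts and turns the pose as measured when the row begins, along the tool's axes as they then stand; what a row does not reach is not made up. A row lasts 1/10 s, in which the tool goes at most 50 mm and 8.59 degrees, less where a joint would pass 70% of its speed; a pose out of reach is approached as far as the arm can. A call is refused whole if a number of a shift passes 50 or a number of a turn 8.59, either way. A call with a gripper value outside its range is refused whole. The fingers move at their own pace and stop on an object; "newtons" is the grip in N (left out, the last holds). Time passes only in rows, so rows that do not move let the fingers close. It gives the time, the measured TCP pose, the force and the opening at its end, in the units of the state.
- monitor.sense(): the state, without advancing time (a new reading comes with each control period).
- cams.snapshot(name): name is "scene" or "top"; returns (picture, depth): 400x640x3 uint8, red, green, blue; 400x640 float32, mm along the optical axis (not along the pixel's ray), 0 where there is no reading.
- cams.camera_model(name): a dict with "K" (3x3 intrinsics, pixels), "k1" (the pictures are not rectified: a ray, as slopes to the right and down, at radius r is drawn at 1 + k1 r^2 times it, then the intrinsics apply), "camera_from_world" (4x4, takes a point from world to camera coordinates). Camera axes: x right, y down, z forward; pixel columns grow to the right and rows downward; lengths in mm; the calibration is good to about 2 mm. A picture is of the moment at which its call begins. camera_model takes no time and is no camera call.
- r.hand_in(): hands the job in, once; it reports no verdict.
The state is a dict: "time": time; "joint_pos": joint angles; "qd": joint speeds; "joint_efforts": joint torques, N m; "tool_pos": TCP position; "tcp_rot": TCP orientation; "ft_force": force on the tool from outside, world axes, zero at the start; "wrist_torque": the same for the moment, N m; "finger_gap": finger opening in mm.
Only numpy, scipy, OpenCV 4.12 (cv2) and the standard library are available. Lean on these libraries where they do the work, as an engineer would, in place of code of your own. Each camera call takes 0.05 s, during which the arm holds its last target.

## Working session

There is one attempt and no reset: what is moved stays moved. The work goes in short steps, Python scripts to look and compute and a tool call to move; the robot and the scene stay as the last step left them, time stands still between calls to the robot, and variables do not carry over. Pictures are saved under pics/ and viewed, and the job is handed in when it is done.

Besides the shell and the picture viewer there is one more tool, called after "Call:" as name(argument=value, ...) on one line, values as JSON. jog_arm: Moves the arm, as the interface text tells. Its arguments: {"type":"object","properties":{"offset":{"type":"array","items":{"type":"array","items":{"type":"number"}}},"delta_rot":{"type":"array","items":{"type":"array","items":{"type":"number"}}},"jaw":{"type":"array","items":{"type":"number"}},"newtons":{"type":"number"}},"required":["offset","delta_rot","jaw"]}

```bash
ls; mkdir -p pics; cat > h.py <<'E'
import numpy as np, cv2
from bench import monitor, cams, r
E
python3 - <<'E'
from h import *
print(monitor.sense())
for n in("scene","top"):
    p,d=cams.snapshot(n); np.savez(f"{n}0.npz",p=p,d=d); cv2.imwrite(f"pics/{n}0.png",p[...,::-1])
    m=cams.camera_model(n); print(n,m)
E
```

```text
pics
{'time': 0.0, 'joint_pos': array([-7.38210198e+01,  7.51689898e+00,  8.53309770e+01, -1.18740747e-03,
        8.72610369e+01, -4.89549771e+00]), 'qd': array([-0.05949518,  0.05169354, -0.08232838, -0.04142729, -0.09250118,
        0.02768227]), 'joint_efforts': array([-1.04283235e-04, -5.69402969e+01, -5.00548446e+01, -1.68177021e-04,
        1.51888799e-02,  4.97166434e-05]), 'tool_pos': array([ 215.58139266, -559.33006676,  230.20949098]), 'tcp_rot': array([-1.79991887e+02,  1.08616836e-01, -6.89254565e+01]), 'ft_force': array([-0.03750428,  0.31307563, -0.45028499]), 'wrist_torque': array([-0.01562858, -0.04316418, -0.05104622]), 'finger_gap': 85.44107240946958}
scene {'K': array([[363.23297765,   0.        , 318.62296796],
       [  0.        , 363.23297765, 196.29666258],
       [  0.        ,   0.        ,   1.        ]]), 'k1': -0.08535486676931603, 'camera_from_world': array([[-2.59976752e-01,  9.65607676e-01, -3.72879916e-03,
         2.17640111e+02],
       [ 8.05209335e-01,  2.14657076e-01, -5.52775059e-01,
        -2.60977316e+02],
       [-5.32963427e-01, -1.46711128e-01, -8.33322165e-01,
         1.08839331e+03],
       [ 0.00000000e+00,  0.00000000e+00,  0.00000000e+00,
         1.00000000e+00]])}
top {'K': array([[488.86225814,   0.        , 322.0228408 ],
       [  0.        , 488.86225814, 211.96446763],
       [  0.        ,   0.        ,   1.        ]]), 'k1': -0.05059445371935454, 'camera_from_world': array([[ 2.40950348e-02, -9.99644417e-01,  1.14223153e-02,
        -1.20336428e+02],
       [-9.96427258e-01, -2.49394747e-02, -8.06891724e-02,
         4.29932136e+02],
       [ 8.09453472e-02, -9.43729788e-03, -9.96673862e-01,
         1.16735937e+03],
       [ 0.00000000e+00,  0.00000000e+00,  0.00000000e+00,
         1.00000000e+00]])}
```

View pics/scene0.png

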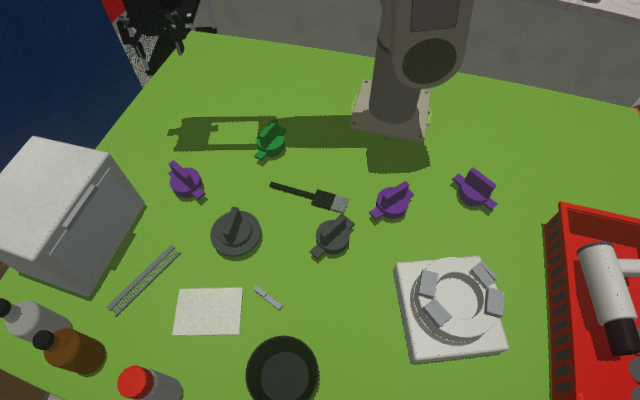

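View pics/top0.png

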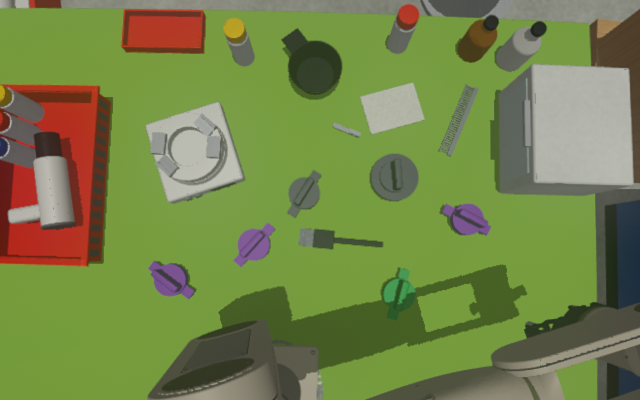

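The grey candidates are the lid at top (304,193) / scene (333,237), which has two ears, and the one at top (394,177) / scene (236,235), which has a full round flange. The green lid at top (398,292) and the purple ones at (254,244), (170,280) and (467,219) are look-alikes. I'll confirm the eared lid in an enlarged crop.

```bash
python3 - <<'E'
from h import *
t=cv2.imread("pics/top0.png"); s=cv2.imread("pics/scene0.png")
f=lambda im,x,y,w=50:cv2.resize(im[y-w:y+w,x-w:x+w],(400,400) if 1 else 0,interpolation=cv2.INTER_CUBIC)
A=np.hstack([f(t,304,193,35),f(s,333,237,35)]);cv2.imwrite("pics/lidc.png",A)
A=np.hstack([f(t,195,152,60),f(s,452,308,65)]);cv2.imwrite("pics/mixc.png",A)
E
```

```text
(no output)
```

View pics/lidc.png

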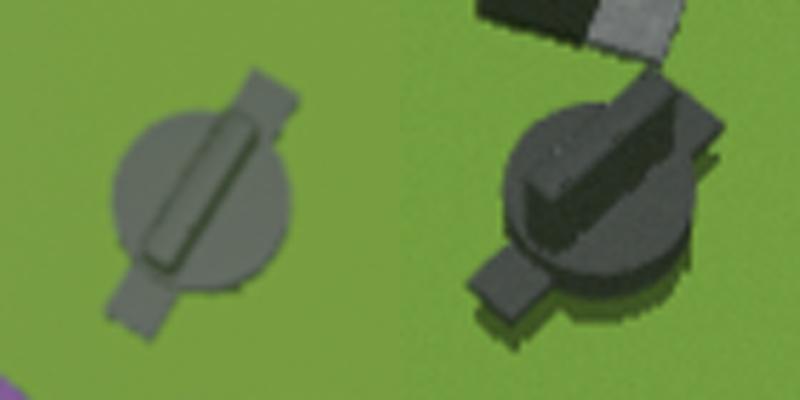

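View pics/mixc.png

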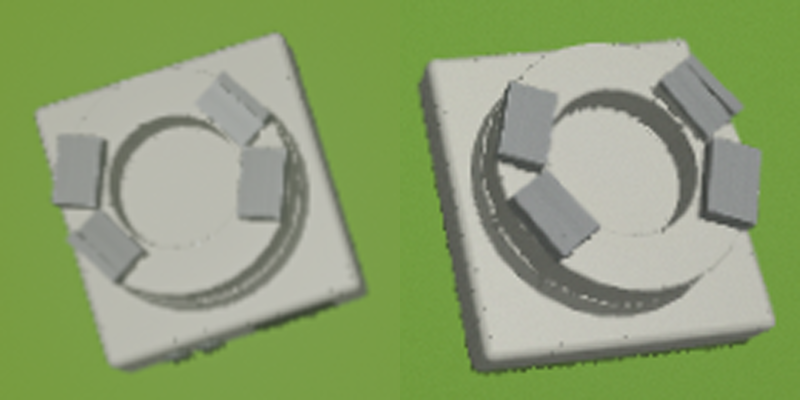

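The crop confirms it: the lid at top (304,193) has a bar and two ears. The mixer's four grey hook blocks are at top (205,124), (214,147), (166,166) and (158,143). Next I'll measure both from the two views.

```bash
cat >> h.py <<'E'
def rays(n,uv):
    m=cams.camera_model(n);uv=np.asarray(uv,float).reshape(-1,1,2)
    D=np.array([m["k1"],0,0,0.])
    s=cv2.undistortPoints(uv,m["K"],D,None,None,None) if False else cv2.undistortPointsIter(uv,m["K"],D,np.eye(3),np.eye(3),(3,50,1e-10))
    s=s.reshape(-1,2);T=m["camera_from_world"];R=T[:3,:3]
    return -R.T@T[:3,3],np.c_[s,np.ones(len(s))]@R
def plane(n,uv,z):
    c,d=rays(n,uv);return c+d*((z-c[2])/d[:,2])[:,None]
def cloud(n,p,d,mask):
    v,u=np.nonzero(mask&(d>0));c,q=rays(n,np.c_[u,v]);return c+q*d[v,u][:,None],np.c_[u,v]
def tri(a,b):
    (c1,d1),(c2,d2)=rays("top",[a]),rays("scene",[b]);d1=d1[0];d2=d2[0]
    M=np.c_[d1,-d2];k=np.linalg.lstsq(M,c2-c1,rcond=None)[0];p=c1+d1*k[0];q=c2+d2*k[1];return (p+q)/2,np.linalg.norm(p-q)
E
python3 - <<'E'
from h import *
np.set_printoptions(precision=1,suppress=True)
for n,(x,y),w in(("top",(304,193),35),("scene",(333,237),38)):
    z=np.load(n+"0.npz");p,d=z["p"],z["d"]
    hsv=cv2.cvtColor(p,cv2.COLOR_RGB2HSV);m=np.zeros(d.shape,bool);m[y-w:y+w,x-w:x+w]=1
    m&=(hsv[...,1]<60)
    k,l,st,c=cv2.connectedComponentsWithStats(m.astype(np.uint8));i=l[y,x];m=l==i
    P,uv=cloud(n,p,d,m);print(n,len(P),np.histogram(P[:,2],bins=np.arange(0,100,5)))
    S=P[P[:,2]>82];print(" bar top n",len(S),S.mean(0),cv2.minAreaRect(S[:,:2].astype(np.float32)))
    Q=plane(n,uv[P[:,2]>82],86);print(" bar plane",cv2.minAreaRect(Q[:,:2].astype(np.float32)))
    pxs=uv[P[:,2]>82];print(" px centre",cv2.minAreaRect(pxs.astype(np.float32))[0])
    S=P[(P[:,2]>36)&(P[:,2]<50)];print(" hub",len(S),cv2.minEnclosingCircle(S[:,:2].astype(np.float32)),np.median(S[:,2]))
a={}
for n,(x,y),w in(("top",(192,150),60),("scene",(455,308),65)):
    z=np.load(n+"0.npz");p,d=z["p"],z["d"]
    m=np.zeros(d.shape,bool);m[y-w:y+w,x-w:x+w]=1
    P,uv=cloud(n,p,d,m)
    print(n,np.histogram(P[:,2],bins=np.arange(40,130,5)))
    np.save(n+"mix.npy",np.c_[P,uv])
    S=P[P[:,2]>112];print(len(S),np.median(S[:,2]))
    c,_=cv2.minEnclosingCircle(S[:,:2].astype(np.float32));print(c,_)
E
```

```text
top 876 (array([  1,   0,   0,   0,   0,  65,  84,  86, 353,  75,   4,   3,   3,
         1,   1,   2,  63, 119,  14]), array([ 0,  5, 10, 15, 20, 25, 30, 35, 40, 45, 50, 55, 60, 65, 70, 75, 80,
       85, 90, 95]))
 bar top n 191 [477.1 -65.5  86.3] ((477.62530517578125, -65.7791976928711), (15.30882453918457, 69.61804962158203), 59.53082275390625)
 bar plane ((477.35357666015625, -65.6731948852539), (15.055425643920898, 69.35398864746094), 59.41993713378906)
 px centre (303.6049499511719, 189.75048828125)
 hub 506 ((474.5628662109375, -61.84746551513672), 54.260986328125) 42.47752704822517
scene 253884 (array([70214,  6772,  3192,  1301,  1460,  2307,  2153,  1999,  3443,
        3402,  1416,  1490,  1724,  2027,  2066,  1264,  1796,  2075,
        2529]), array([ 0,  5, 10, 15, 20, 25, 30, 35, 40, 45, 50, 55, 60, 65, 70, 75, 80,
       85, 90, 95]))
 bar top n 42124 [ 464.6 -268.7  186.4] ((402.5140380859375, -390.833251953125), (1957.79345703125, 998.2888793945312), 80.82524108886719)
 bar plane ((243.33030700683594, -498.572998046875), (1351.0859375, 2178.9052734375), 11.076131820678711)
 px centre (319.5, 199.5)
 hub 8404 ((-354.6091003417969, -118.0616683959961), 1300.181640625) 43.903369314673796
top (array([ 682, 1460,  160,   69,   76,  517,  634,  105,   71,   71,   75,
        564,  787,   83,  362,  704,   45]), array([ 40,  45,  50,  55,  60,  65,  70,  75,  80,  85,  90,  95, 100,
       105, 110, 115, 120, 125]))
1044 116.28848501631944
(568.3469848632812, 202.30140686035156) 80.83411407470703
scene (array([ 863, 2179,  117,  110,  130,  660,  923,  143,  142,  141,  148,
       1002, 1010,  103,  593, 1060,    1]), array([ 40,  45,  50,  55,  60,  65,  70,  75,  80,  85,  90,  95, 100,
       105, 110, 115, 120, 125]))
1527 115.83181919999743
(568.8992309570312, 202.6328125) 81.47970581054688
```

```bash
python3 - <<'E'
from h import *
np.set_printoptions(precision=1,suppress=True)
z=np.load("scene0.npz");p,d=z["p"],z["d"]
m=np.zeros(d.shape,bool);m[195:280,290:380]=1
P,uv=cloud("scene",p,d,m);s=(np.hypot(P[:,0]-477,P[:,1]+65)<60)&(P[:,2]>80)&(P[:,2]<94)
r_=cv2.minAreaRect(P[s][:,:2].astype(np.float32));print("scene bar",s.sum(),np.median(P[s][:,2]),r_)
px=uv[s].astype(np.float32);cs=cv2.minAreaRect(px)[0];print(cs,tri((303.6,189.75),cs))
from scipy.optimize import least_squares
for n in("top","scene"):
    A=np.load(n+"mix.npy");P=A[:,:3]
    rim=P[(P[:,2]>95)&(P[:,2]<105)]; print(n,"rim z",np.median(rim[:,2]), np.median(P[(P[:,2]>110)&(P[:,2]<125)][:,2]))
    c0=np.array([568.5,202.5])
    # inner edge of rim per angle
    th=np.arctan2(rim[:,1]-c0[1],rim[:,0]-c0[0]);rr=np.hypot(*(rim[:,:2]-c0).T)
    E=[]
    for a in np.arange(-180,180,6):
        k=np.abs((np.degrees(th)-a+180)%360-180)<3
        if k.sum()>2:E.append(rim[k][rr[k].argmin()][:2])
    E=np.array(E);f=least_squares(lambda q:np.hypot(*(E-q[:2]).T)-q[2],[*c0,46],loss="soft_l1");print(" bore",f.x,np.abs(f.fun).max())
    B=P[(P[:,2]>111)&(P[:,2]<124)]
    c=f.x[:2]
    th=np.degrees(np.arctan2(B[:,1]-c[1],B[:,0]-c[0]));rr=np.hypot(*(B[:,:2]-c).T)
    print(np.percentile(rr,[1,5,95,99]))
    h=np.histogram(th,np.arange(-180,181,5));print(list(zip(h[1][:-1],h[0])))
    print("z by angle",[(a,round(np.median(B[(th>=a)&(th<a+10),2]),1),round(rr[(th>=a)&(th<a+10)].min()),round(rr[(th>=a)&(th<a+10)].max())) for a in range(-180,180,10) if ((th>=a)&(th<a+10)).sum()>3])
E
```

```text
scene bar 227 85.59268415650536 ((476.0736389160156, -65.59599304199219), (16.839075088500977, 69.92501831054688), 58.99782180786133)
(332.5655212402344, 225.88619995117188) (array([477.6, -65.6,  83.9]), np.float64(0.1523366643529689))
top rim z 100.43185182811135 116.12169754734805
 bore [569.  202.9  46.8] 31.659646671470774
[48.4 50.3 78.1 79.7]
[(np.int64(-180), np.int64(0)), (np.int64(-175), np.int64(0)), (np.int64(-170), np.int64(0)), (np.int64(-165), np.int64(0)), (np.int64(-160), np.int64(0)), (np.int64(-155), np.int64(0)), (np.int64(-150), np.int64(0)), (np.int64(-145), np.int64(0)), (np.int64(-140), np.int64(0)), (np.int64(-135), np.int64(0)), (np.int64(-130), np.int64(0)), (np.int64(-125), np.int64(0)), (np.int64(-120), np.int64(7)), (np.int64(-115), np.int64(22)), (np.int64(-110), np.int64(37)), (np.int64(-105), np.int64(35)), (np.int64(-100), np.int64(33)), (np.int64(-95), np.int64(33)), (np.int64(-90), np.int64(35)), (np.int64(-85), np.int64(34)), (np.int64(-80), np.int64(35)), (np.int64(-75), np.int64(21)), (np.int64(-70), np.int64(4)), (np.int64(-65), np.int64(3)), (
[... 4567 characters left out ...]
loat64(115.8), 48, 80), (-100, np.float64(115.8), 47, 77), (-90, np.float64(115.9), 48, 77), (-80, np.float64(116.1), 50, 78), (-70, np.float64(112.5), 49, 66), (-60, np.float64(113.1), 47, 79), (-50, np.float64(114.3), 46, 78), (-40, np.float64(115.6), 46, 77), (-30, np.float64(116.3), 45, 78), (-20, np.float64(116.4), 50, 60), (60, np.float64(115.6), 52, 74), (70, np.float64(116.1), 49, 83), (80, np.float64(116.0), 49, 81), (90, np.float64(116.1), 50, 80), (100, np.float64(116.3), 51, 81), (110, np.float64(115.4), 54, 64), (120, np.float64(113.1), 49, 82), (130, np.float64(114.2), 49, 82), (140, np.float64(115.8), 50, 81), (150, np.float64(116.8), 52, 84), (160, np.float64(115.7), 55, 59)]
```

```bash
python3 - <<'E'
from h import *
np.set_printoptions(precision=1,suppress=True)
for n in("top","scene"):
    A=np.load(n+"mix.npy");P=A[:,:3];P=P[(P[:,2]>110)&(P[:,2]<124)]
    c=np.array([568.7,202.5])
    th=np.degrees(np.arctan2(P[:,1]-c[1],P[:,0]-c[0]))
    C=[]
    for a,b in((-68,-15),(113,165),(-125,-70),(55,111)):
        S=P[(th>a)&(th<b)];q=cv2.minAreaRect(S[:,:2].astype(np.float32));C.append(q[0]);print(n,q,S.mean(0),np.median(S[:,2]))
    C=np.array(C);c=C.mean(0);print("centre",(C[0]+C[1])/2,(C[2]+C[3])/2,"ang",np.degrees(np.arctan2(C[0]-C[1],1)[:0]),np.degrees(np.arctan2(*(C[0]-C[1])[::-1])),np.degrees(np.arctan2(*(C[3]-C[2])[::-1])))
E
```

```text
top ((616.5006713867188, 161.19174194335938), (48.38463592529297, 30.03565216064453), 49.78915786743164) [617.5 162.3 115.6] 115.48791548190184
top ((520.8539428710938, 244.22772216796875), (44.251548767089844, 30.273296356201172), 50.160186767578125) [519.7 243.1 115.5] 115.63303544163978
top ((565.8677368164062, 139.6538543701172), (31.068584442138672, 48.30061721801758), 87.50164031982422) [565.2 139.2 116.3] 116.52110099118431
top ((572.6686401367188, 265.0948181152344), (31.69411277770996, 49.22308349609375), 87.08818817138672) [572.3 264.6 116.5] 116.43488748382151
centre [568.7 202.7] [569.3 202.4] ang [] -40.96297498908135 86.89669204299652
scene ((615.4345703125, 160.05091857910156), (47.55019760131836, 32.75104904174805), 52.30854034423828) [617.7 160.7 114.9] 115.07524394827556
scene ((522.0108642578125, 243.5655059814453), (47.05156326293945, 32.597469329833984), 49.21194076538086) [521.7 242.9 115. ] 114.96264377790635
scene ((566.5697631835938, 139.219970703125), (29.60502052307129, 48.61697006225586), 87.41118621826172) [566.9 138.4 115.8] 115.85349648129949
scene ((571.8690185546875, 265.5904541015625), (31.94821548461914, 49.081336975097656), 85.0458984375) [573.5 264.4 115.8] 116.07688794015314
centre [568.7 201.8] [569.2 202.4] ang [] -41.794598708025454 87.59874953787535
```

Checks so far:
- **Lid:** bar centre at (477.4, -65.7), top about 85 mm (86 expected), bar bearing about -30.7°.
- **Mouth:** centre at (569, 202.4), rim at 100 mm, gap axis about 19.5°.

Now I'll turn the tool to yaw 59.4° at the start height.

Call:
jog_arm(offset=[[0,0,0],[0,0,0],[0,0,0],[0,0,0],[0,0,0],[0,0,0],[0,0,0],[0,0,0],[0,0,0],[0,0,0],[0,0,0],[0,0,0],[0,0,0],[0,0,0],[0,0,0]], delta_rot=[[0,0,-8.5],[0,0,-8.5],[0,0,-8.5],[0,0,-8.5],[0,0,-8.5],[0,0,-8.5],[0,0,-8.5],[0,0,-8.5],[0,0,-8.5],[0,0,-8.5],[0,0,-8.5],[0,0,-8.5],[0,0,-8.5],[0,0,-8.5],[0,0,-8.5]], jaw=[100,100,100,100,100,100,100,100,100,100,100,100,100,100,100], newtons=80)

```text
time: 1.6
tool_pos: [214.1, -554.2, 220.4]
tcp_rot: [-179.2, -0.7, 60.2]
ft_force: [0.7, 1.0, -0.1]
finger_gap: 85.3
```

```bash
cat >> h.py <<'E'
from scipy.spatial.transform import Rotation as Ro
def go(xyz,yaw):
    s=monitor.sense();R=Ro.from_euler("xyz",s["tcp_rot"],degrees=True)
    T=Ro.from_euler("xyz",[180,0,yaw],degrees=True)
    print("t%.2f"%s["time"],"pos",s["tool_pos"].round(1),"rot",s["tcp_rot"].round(2),"F",s["ft_force"].round(1),"M",s["wrist_torque"].round(2),"gap",round(s["finger_gap"],1),"q",s["joint_pos"].round(1))
    print(" offset tool",R.inv().apply(np.array(xyz)-s["tool_pos"]).round(1)," rotvec tool",(R.inv()*T).as_rotvec(degrees=True).round(2))
E
python3 -c "
from h import *
go([477.4,-65.7,231],59.4)"
```

```text
t1.60 pos [ 214.1 -554.2  220.4] rot [-179.23   -0.75   60.17] F [ 0.7  1.  -0.1] M [ 0.01 -0.03 -0.01] gap 85.3 q [ -73.8    7.9   85.9    0.    87.2 -134. ]
 offset tool [554.8 -14.6  -3.2]  rotvec tool [-0.78 -0.74  0.78]
```

Call:
jog_arm(offset=[[20,0,-3],[40,-1,-3],[46,-1,-2],[46,-1,-2],[46,-1,-2],[46,-1,-2],[46,-1,-2],[46,-1,-2],[46,-1,-2],[46,-1,-2],[46,-1,-2],[40,0,0],[20,0,0],[0,0,0]], delta_rot=[[-0.4,-0.4,0.4],[-0.4,-0.3,0.4],[0,0,0],[0,0,0],[0,0,0],[0,0,0],[0,0,0],[0,0,0],[0,0,0],[0,0,0],[0,0,0],[0,0,0],[0,0,0],[0,0,0]], jaw=[100,100,100,100,100,100,100,100,100,100,100,100,100,100])

```text
time: 3.0
tool_pos: [479.9, -67.6, 240.5]
tcp_rot: [-179.6, -0.3, 59.5]
ft_force: [-0.1, -0.5, 0.0]
finger_gap: 85.4
```

```bash
python3 -c "
from h import *
go([477.4,-65.7,180],59.4)"
```

```text
t3.00 pos [479.9 -67.6 240.5] rot [-179.63   -0.27   59.53] F [-0.1 -0.5  0. ] M [-0.04 -0.04  0.04] gap 85.4 q [-14.4 -10.7 102.1   0.4  88.8 -73.9]
 offset tool [ 0.1 -2.7 60.5]  rotvec tool [-0.37 -0.27  0.13]
```

Call:
jog_arm(offset=[[0,-2,30],[0,-1,40],[0,0,35],[0,0,20],[0,0,0]], delta_rot=[[-0.4,-0.3,0],[0,0,0],[0,0,0],[0,0,0],[0,0,0]], jaw=[100,100,100,100,100])

```text
time: 3.5
tool_pos: [476.0, -68.1, 111.6]
tcp_rot: [179.9, 0.1, 59.6]
ft_force: [-0.7, -0.0, -0.1]
finger_gap: 85.1
```

```bash
python3 -c "
from h import *
go([477.4,-65.7,50],59.4)
p,d=cams.snapshot('top');cv2.imwrite('pics/top1.png',cv2.resize(p[120:260,230:390,::-1],(800,600)[:1]+(700,)) if 0 else cv2.resize(p[130:250,230:390,::-1],(800,600)))"
```

```text
t3.50 pos [476.  -68.1 111.6] rot [1.7989e+02 1.2000e-01 5.9610e+01] F [-0.7 -0.  -0.1] M [0.04 0.03 0.01] gap 85.1 q [-14.1  -6.  111.7  -0.2  74.3 -73.7]
 offset tool [ 3.  -0.1 61.6]  rotvec tool [0.11 0.12 0.21]
```

View pics/top1.png

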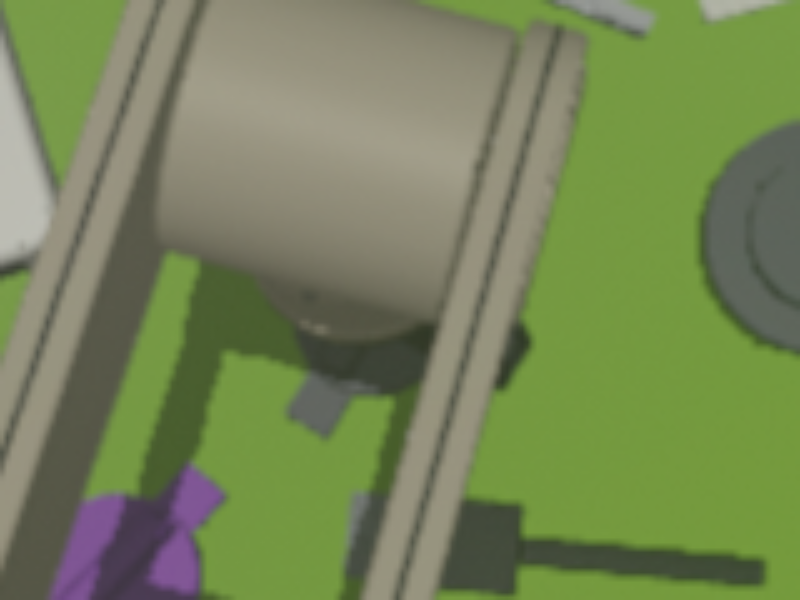

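The arm hides the lid apart from one ear, at crop (320,405), and that ear hasn't moved. I'll go down in short steps with an eye on the force.

Call:
jog_arm(offset=[[1.5,0,20],[1.5,0,20],[0,0,12],[0,0,6],[0,0,0],[0,0,0]], delta_rot=[[0,0,0.2],[0,0,0],[0,0,0],[0,0,0],[0,0,0],[0,0,0]], jaw=[100,100,100,100,100,100])

```text
time: 4.15
tool_pos: [483.7, -69.9, 62.2]
tcp_rot: [179.2, -0.0, 59.3]
ft_force: [0.6, 0.2, 0.3]
finger_gap: 85.6
```

```bash
python3 -c "
from h import *
go([477.4,-65.7,50],59.4)"
```

```text
t4.15 pos [483.7 -69.9  62.2] rot [ 1.7915e+02 -5.0000e-02  5.9260e+01] F [0.6 0.2 0.3] M [ 0.   -0.03 -0.02] gap 85.6 q [-14.1  -1.8 113.3  -0.2  67.7 -73.3]
 offset tool [ 0.4 -7.8 12.1]  rotvec tool [ 0.85 -0.05 -0.14]
```

Call:
jog_arm(offset=[[0,-4,4],[0,-4,4],[0,0,0]], delta_rot=[[0.5,0,0],[0.4,0,0],[0,0,0]], jaw=[100,100,100])

```text
time: 4.45
tool_pos: [477.9, -65.9, 55.7]
tcp_rot: [180.0, -0.1, 59.3]
ft_force: [0.3, 0.8, -0.5]
finger_gap: 85.5
```

```bash
python3 -c "
from h import *
go([477.4,-65.7,50],59.4)"
```

```text
t4.45 pos [477.9 -65.9  55.7] rot [ 1.7995e+02 -1.1000e-01  5.9250e+01] F [ 0.3  0.8 -0.5] M [-0.06  0.   -0.  ] gap 85.5 q [-1.400e+01 -1.500e+00  1.138e+02  1.000e-01  6.770e+01 -7.330e+01]
 offset tool [-0.1 -0.5  5.7]  rotvec tool [ 0.05 -0.11 -0.15]
```

Call:
jog_arm(offset=[[0,0,5],[0,0,0],[0,0,0],[0,0,0],[0,0,0],[0,0,0],[0,0,0]], delta_rot=[[0,0,0],[0,0,0],[0,0,0],[0,0,0],[0,0,0],[0,0,0],[0,0,0]], jaw=[100,0,0,0,0,0,0], newtons=100)

```text
time: 5.15
tool_pos: [477.9, -65.9, 50.4]
tcp_rot: [179.9, -0.1, 59.3]
ft_force: [-0.2, -0.4, -1.0]
finger_gap: 15.1
```

```bash
python3 -c "
from h import *
go([477.4,-65.7,50],59.4)"
```

```text
t5.15 pos [477.9 -65.9  50.4] rot [ 1.7994e+02 -1.0000e-01  5.9270e+01] F [-0.2 -0.4 -1. ] M [ 0.06 -0.06 -0.01] gap 15.1 q [-1.400e+01 -1.100e+00  1.139e+02  1.000e-01  6.700e+01 -7.330e+01]
 offset tool [-0.1 -0.6  0.4]  rotvec tool [ 0.06 -0.1  -0.13]
```

Call:
jog_arm(offset=[[0,0,-15],[0,0,-30],[0,0,-40],[0,0,-40],[0,0,-25],[0,0,0]], delta_rot=[[0,0,0],[0,0,0],[0,0,0],[0,0,0],[0,0,0],[0,0,0]], jaw=[0,0,0,0,0,0])

```text
time: 5.75
tool_pos: [473.9, -65.1, 201.2]
tcp_rot: [-179.5, 0.1, 59.3]
ft_force: [1.1, 0.2, -2.5]
finger_gap: 14.7
```

```bash
python3 -c "
from h import *
go([569,202.4,215],109.3)"
```

```text
t5.75 pos [473.9 -65.1 201.2] rot [-1.795e+02  6.000e-02  5.926e+01] F [ 1.1  0.2 -2.5] M [ 0.03  0.01 -0.02] gap 14.7 q [-1.400e+01 -1.030e+01  1.059e+02  1.000e-01  8.490e+01 -7.330e+01]
 offset tool [278.5 -55.1 -13.6]  rotvec tool [ -0.49  -0.16 -50.04]
```

Call:
jog_arm(offset=[[20,-4,-4],[40,-8,-4],[45,-9,-3],[45,-9,-2],[45,-9,0],[40,-8,0],[28,-6,0],[12,-2,0],[0,0,0],[0,0,0],[0,0,0],[0,0,0],[0,0,0],[0,0,0],[0,0,0],[0,0,0]], delta_rot=[[-0.4,0,0],[0,0,0],[0,0,0],[0,0,0],[0,0,0],[0,0,0],[0,0,0],[0,0,0],[0,0,-5],[0,0,-8.5],[0,0,-8.5],[0,0,-8.5],[0,0,-8.5],[0,0,-7],[0,0,-4],[0,0,0]], jaw=[0,0,0,0,0,0,0,0,0,0,0,0,0,0,0,0])

```text
time: 7.35
tool_pos: [558.4, 202.8, 179.6]
tcp_rot: [-177.7, -0.2, 110.2]
ft_force: [0.1, 1.1, -2.0]
finger_gap: 14.8
```

```bash
python3 -c "
from h import *
go([569,202.4,170],109.3)
for n in('scene','top'):
    p,d=cams.snapshot(n);np.savez(n+'2.npz',p=p,d=d);cv2.imwrite('pics/%s2.png'%n,p[...,::-1])
"
```

```text
t7.35 pos [558.4 202.8 179.6] rot [-1.7768e+02 -1.6000e-01  1.1023e+02] F [ 0.1  1.1 -2. ] M [ 0.04 -0.04  0.01] gap 14.8 q [ 15.   10.4  87.4  -0.   84.4 -95.2]
 offset tool [-4.1 10.2  9.2]  rotvec tool [-2.32 -0.14  0.94]
```

View pics/scene2.png

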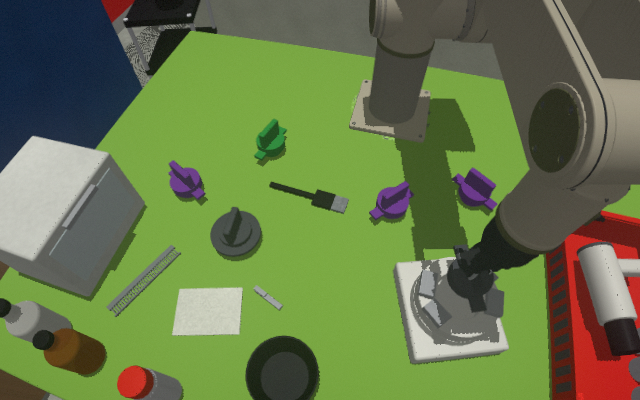

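View pics/top2.png

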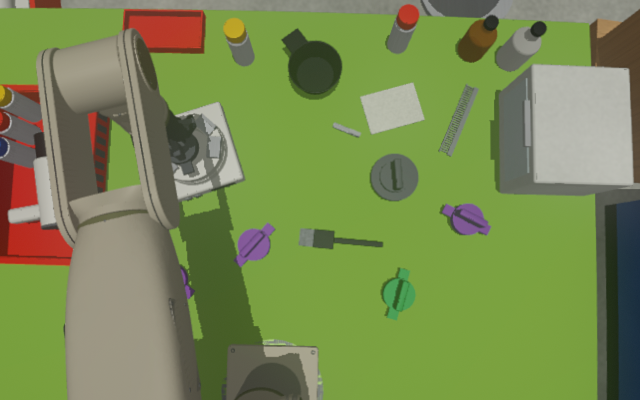

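The lid hangs over the mixer (scene (470,290), top (185,150)) and has stayed in the grip. The arm sagged a little, so I'll correct position and tilt before lowering.

Call:
jog_arm(offset=[[-2,5,-4],[-2,5,0],[0,0,0]], delta_rot=[[-1.2,0,0.5],[-1.1,0,0.4],[0,0,0]], jaw=[0,0,0])

```text
time: 7.75
tool_pos: [570.2, 202.1, 183.0]
tcp_rot: [179.8, -0.1, 108.8]
ft_force: [-0.8, 0.1, -1.6]
finger_gap: 14.9
```

```bash
python3 -c "
from h import *
np.set_printoptions(suppress=True)
go([569,202.4,170],109.3)
p,d=cams.snapshot('scene');np.savez('scene3.npz',p=p,d=d);cv2.imwrite('pics/scene3.png',cv2.resize(p[230:370,380:530,::-1],(640,597),interpolation=cv2.INTER_CUBIC))
P,uv=cloud('scene',p,d,np.ones(d.shape,bool))
hsv=cv2.cvtColor(p,cv2.COLOR_RGB2HSV)[uv[:,1],uv[:,0]]
s=(np.hypot(P[:,0]-569,P[:,1]-202)<70)&(P[:,2]>145)&(P[:,2]<185)
print(s.sum(),np.histogram(P[s,2],np.arange(145,186,3)))
rr=np.hypot(P[:,0]-569,P[:,1]-202)
e=s&(rr>44)&(P[:,2]<165);print('ear',P[e].mean(0),e.sum(), np.degrees(np.arctan2(P[e][:,1]-202.4,P[e][:,0]-569)).mean())
"
```

```text
t7.75 pos [570.2 202.1 183. ] rot [179.85  -0.13 108.79] F [-0.8  0.1 -1.6] M [ 0.   -0.   -0.06] gap 14.9 q [ 14.6   9.6  88.    0.1  82.3 -94.2]
 offset tool [ 0.7 -1.  13. ]  rotvec tool [ 0.15 -0.13 -0.51]
1043 (array([  0,   4,  19,  42,  50, 169, 117,  40,  33, 308, 228,  14,  15]), array([145, 148, 151, 154, 157, 160, 163, 166, 169, 172, 175, 178, 181,
       184]))
ear [606.04759304 213.0795537  161.9344726 ] 179 -5.654635447852422
```

View pics/scene3.png

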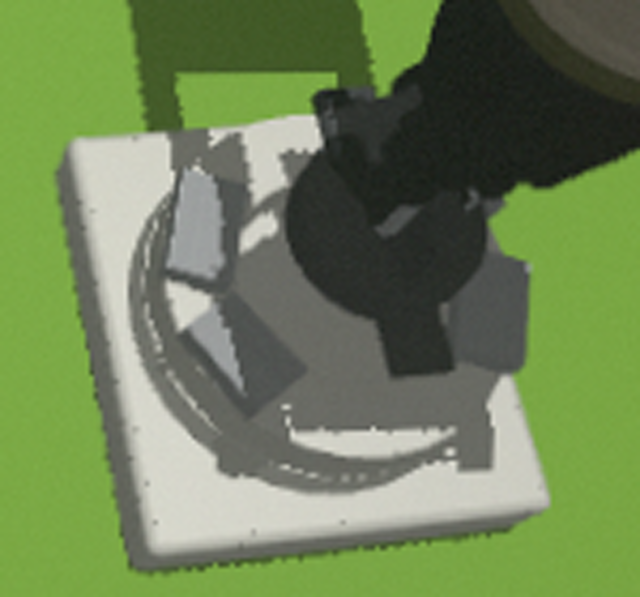

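The picture shows the level hub at crop (385,235) and one ear at crop (418,335), pointing into the near gap between the hooks. Next I'll measure where the held lid sits.

```bash
python3 -c "
from h import *
np.set_printoptions(suppress=True,precision=1)
z=np.load('scene3.npz');p,d=z['p'],z['d']
m=np.zeros(d.shape,bool);m[250:345,440:510]=1
P,uv=cloud('scene',p,d,m)
s=(P[:,2]>171)&(P[:,2]<179);H=P[s][:,:2]
c,rad=cv2.minEnclosingCircle(H.astype(np.float32));print('hub enclosing',c,rad)
e=(P[:,2]>155)&(P[:,2]<167.5)&(np.hypot(P[:,0]-569,P[:,1]-202)>40)&(np.hypot(P[:,0]-569,P[:,1]-202)<75)&(P[:,0]>600)
E=P[e];E=E[np.hypot(*(E[:,:2]-np.median(E[:,:2],0)).T)<25];print('ear',cv2.minAreaRect(E[:,:2].astype(np.float32)),E.mean(0),len(E))
"
```

```text
hub enclosing (568.5639038085938, 200.89927673339844) 38.05081558227539
ear ((616.2318115234375, 217.08160400390625), (21.55073356628418, 25.378442764282227), 18.43996238708496) [616.8 216.1 162.2] 198
```

Call:
jog_arm(offset=[[1,0,7],[0,0,8],[0,0,8],[0,0,7],[0,0,0]], delta_rot=[[0,0,0],[0,0,0],[0,0,0],[0,0,0],[0,0,0]], jaw=[0,0,0,0,0])

```text
time: 8.3
tool_pos: [569.0, 203.3, 149.7]
tcp_rot: [180.0, -0.1, 108.8]
ft_force: [-0.5, -0.0, -3.0]
finger_gap: 14.5
```

```bash
python3 -c "
from h import *
go([570.3,203,132],109)"
```

```text
t8.30 pos [569.  203.3 149.7] rot [ 1.7996e+02 -1.4000e-01  1.0880e+02] F [-0.5 -0.  -3. ] M [ 0.01  0.04 -0.01] gap 14.5 q [ 14.7  11.   90.    0.1  79.  -94.1]
 offset tool [-0.8  1.1 17.7]  rotvec tool [ 0.04 -0.14 -0.2 ]
```

Call:
jog_arm(offset=[[-0.5,1,5],[0,0,5],[0,0,4],[0,0,2],[0,0,0]], delta_rot=[[0,0,0],[0,0,0],[0,0,0],[0,0,0],[0,0,0]], jaw=[0,0,0,0,0])

```text
time: 8.8
tool_pos: [570.1, 203.2, 132.0]
tcp_rot: [180.0, -0.1, 108.8]
ft_force: [0.8, 0.1, -3.7]
finger_gap: 14.8
```

```bash
python3 -c "
from h import *
go([570.3,203,128.4],109)"
```

```text
t8.80 pos [570.1 203.2 132. ] rot [ 1.7999e+02 -1.4000e-01  1.0880e+02] F [ 0.8  0.1 -3.7] M [-0.01 -0.04  0.04] gap 14.8 q [ 14.7  12.   90.7   0.1  77.2 -94.2]
 offset tool [-0.2  0.1  3.6]  rotvec tool [ 0.01 -0.14 -0.2 ]
```

Call:
jog_arm(offset=[[0,0,2],[0,0,1.5],[0,0,1],[0,0,1]], delta_rot=[[0,0,0],[0,0,0],[0,0,0],[0,0,0]], jaw=[0,0,0,0])

```text
time: 9.2
tool_pos: [570.9, 203.4, 128.4]
tcp_rot: [179.9, -0.1, 108.8]
ft_force: [-4.4, -1.4, 6.0]
finger_gap: 14.8
```

```bash
python3 -c "
from h import *
go([570.3,203,128.4],109)
p,d=cams.snapshot('scene');cv2.imwrite('pics/scene4.png',cv2.resize(p[230:370,380:530,::-1],(640,597),interpolation=cv2.INTER_CUBIC))"
```

```text
t9.20 pos [570.9 203.4 128.4] rot [ 1.7986e+02 -1.3000e-01  1.0880e+02] F [-4.4 -1.4  6. ] M [-0.17  0.82  0.05] gap 14.8 q [ 14.7  12.2  90.9   0.1  76.8 -94.2]
 offset tool [-0.2 -0.7  0. ]  rotvec tool [ 0.14 -0.13 -0.2 ]
```

View pics/scene4.png

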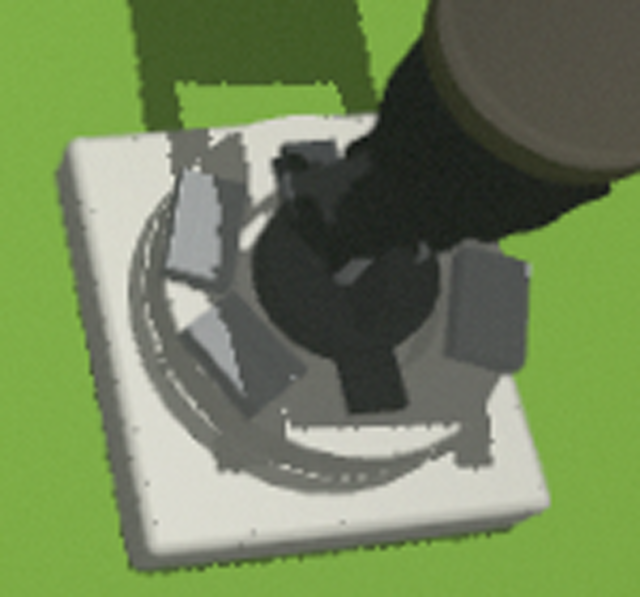

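The lid is seated: the vertical force went from -3.7 to +6 N at z 128.4, as predicted. The ear lies on the rim in the gap at crop (375,380). Now I'll turn it clockwise in stages.

Call:
jog_arm(offset=[[0,-0.5,-0.3],[0,0,0],[0,0,0],[0,0,0],[0,0,0],[0,0,0],[0,0,0]], delta_rot=[[0,0,4],[0,0,6],[0,0,7],[0,0,7],[0,0,7],[0,0,6],[0,0,0]], jaw=[0,0,0,0,0,0,0])

```text
time: 9.95
tool_pos: [571.1, 203.5, 128.5]
tcp_rot: [179.9, -0.3, 70.4]
ft_force: [0.9, -0.1, -2.1]
finger_gap: 14.7
```

```bash
python3 -c "
from h import *
go([570.3,203,128.4],53)"
```

```text
t9.95 pos [571.1 203.5 128.5] rot [179.87  -0.26  70.37] F [ 0.9 -0.1 -2.1] M [0.13 0.06 0.02] gap 14.7 q [ 14.7  12.1  91.    0.2  76.6 -55.7]
 offset tool [-0.7 -0.6  0.1]  rotvec tool [ 0.09 -0.28 17.37]
```

Call:
jog_arm(offset=[[0,0,0],[0,0,0],[0,0,0],[0,0,0],[0,0,0]], delta_rot=[[0,0,3],[0,0,4],[0,0,4],[0,0,3],[0,0,2]], jaw=[0,0,0,0,0], newtons=120)

```text
time: 10.45
tool_pos: [570.7, 202.6, 128.5]
tcp_rot: [179.9, -0.1, 55.0]
ft_force: [-1.2, -0.5, -0.9]
finger_gap: 14.7
```

```bash
python3 -c "
from h import *
go([570.3,203,128.4],53)"
```

```text
t10.45 pos [570.7 202.6 128.5] rot [ 1.799e+02 -1.400e-01  5.500e+01] F [-1.2 -0.5 -0.9] M [-0.15  0.01  2.11] gap 14.7 q [ 14.7  12.1  91.    0.   76.7 -40.3]
 offset tool [ 0.1 -0.6  0.1]  rotvec tool [ 0.1  -0.14  2.  ]
```

Call:
jog_arm(offset=[[0,0,0],[0,0,0],[0,0,0]], delta_rot=[[0,0,2],[0,0,2],[0,0,2]], jaw=[0,0,0])

```text
time: 10.75
tool_pos: [570.6, 202.3, 128.5]
tcp_rot: [179.7, -0.0, 50.0]
ft_force: [0.4, -2.2, -2.0]
finger_gap: 14.1
```

```bash
python3 -c "
from h import *
go([570.3,203,128.4],53)"
```

```text
t10.75 pos [570.6 202.3 128.5] rot [ 1.7975e+02 -4.0000e-02  5.0000e+01] F [ 0.4 -2.2 -2. ] M [-0.35  0.    4.15] gap 14.1 q [ 14.8  12.1  91.   -0.2  76.7 -35.2]
 offset tool [ 0.3 -0.7  0.1]  rotvec tool [ 0.25 -0.03 -3.  ]
```

At 58.8° of tool turn the moment is 4.2 N m, so the lid is wedged. I'll settle, release and back straight up.

Call:
jog_arm(offset=[[0,0,0],[0,0,0],[0,0,0],[0,0,0],[0,0,0],[0,0,0],[0,0,0]], delta_rot=[[0,0,0],[0,0,0],[0,0,0],[0,0,0],[0,0,0],[0,0,0],[0,0,0]], jaw=[0,60,100,100,100,100,100])

```text
time: 11.45
tool_pos: [572.2, 202.7, 130.2]
tcp_rot: [179.7, -0.3, 50.0]
ft_force: [0.1, 0.6, -0.5]
finger_gap: 85.4
```

Call:
jog_arm(offset=[[0,0,-8],[0,0,-15],[0,0,-25],[0,0,-40],[0,0,-40],[0,0,-30],[0,0,0]], delta_rot=[[0,0,0],[0,0,0],[0,0,0],[0,0,0],[0,0,0],[0,0,0],[0,0,0]], jaw=[100,100,100,100,100,100,100])

```text
time: 12.15
tool_pos: [570.3, 202.4, 300.7]
tcp_rot: [179.6, -0.4, 50.0]
ft_force: [0.6, 0.0, -0.0]
finger_gap: 85.5
```

```bash
python3 -c "
from h import *
np.set_printoptions(suppress=True,precision=1)
go([570.3,203,250],53)
p,d=cams.snapshot('scene');np.savez('scene5.npz',p=p,d=d);cv2.imwrite('pics/scene5.png',cv2.resize(p[230:370,380:530,::-1],(640,597),interpolation=cv2.INTER_CUBIC))
P,uv=cloud('scene',p,d,np.ones(d.shape,bool))
s=(np.hypot(P[:,0]-569,P[:,1]-202)<45)
b=P[s&(P[:,2]>158)&(P[:,2]<172)];print('bar',len(b),b.mean(0),cv2.minAreaRect(b[:,:2].astype(np.float32)))
h=P[s&(P[:,2]>115)&(P[:,2]<126)];print('hub',np.median(h[:,2]),cv2.minEnclosingCircle(h[:,:2].astype(np.float32)))
"
```

```text
t12.15 pos [570.3 202.4 300.7] rot [179.6  -0.4  50. ] F [ 0.6  0.  -0. ] M [-0. -0.  0.] gap 85.5 q [ 14.7   6.7  78.9  -0.1  93.9 -35.2]
 offset tool [ 0.1 -0.7 50.7]  rotvec tool [ 0.4 -0.4 -3. ]
bar 355 [570.7 201.7 163.8] ((568.1689453125, 203.9487762451172), (16.153642654418945, 72.45326232910156), 54.7009162902832)
hub 120.27550529584016 ((568.0042114257812, 202.676513671875), 38.959022521972656)
```

View pics/scene5.png

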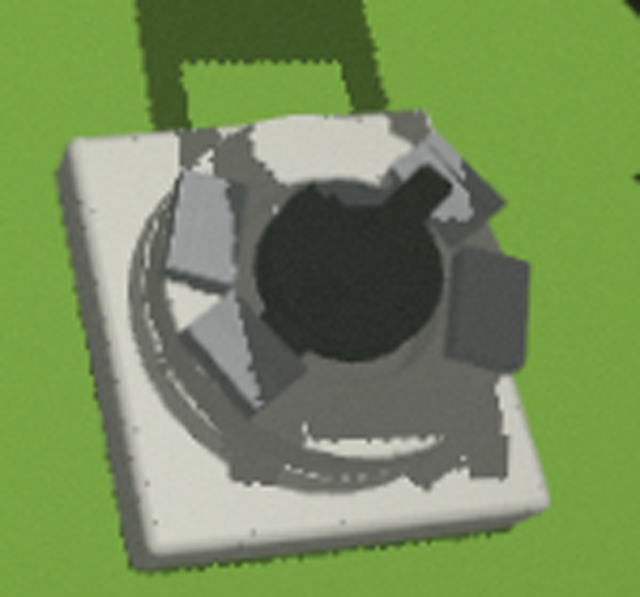

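Call:
jog_arm(offset=[[-15,-20,0],[-28,-34,0],[-28,-34,0],[-28,-34,0],[-20,-24,0],[0,0,0]], delta_rot=[[0,0,0],[0,0,0],[0,0,0],[0,0,0],[0,0,0],[0,0,0]], jaw=[100,100,100,100,100,100])

```text
time: 12.8
tool_pos: [373.6, 203.9, 293.3]
tcp_rot: [179.9, 0.0, 49.9]
ft_force: [0.5, -0.4, -0.8]
finger_gap: 85.2
```

```bash
cat > chk.py <<'E'
from h import *
import sys
np.set_printoptions(suppress=True,precision=1)
go([570.3,203,130],53)
for n in('scene','top'):
    p,d=cams.snapshot(n);cv2.imwrite(f'pics/{n}{sys.argv[1]}.png',p[...,::-1])
    P,uv=cloud(n,p,d,np.ones(d.shape,bool))
    s=(np.hypot(P[:,0]-569,P[:,1]-202)<45)
    k=s&(P[:,2]>159)&(P[:,2]<170);b=P[k];Q=plane(n,uv[k],164)[:,:2]
    C=np.linalg.eigh(np.cov((Q-Q.mean(0)).T))[1][:,1]
    print(n,'bar',len(b),np.median(b,0),cv2.minAreaRect(Q.astype(np.float32)),"pca",np.degrees(np.arctan2(C[1],C[0])))
    h=P[s&(P[:,2]>115)&(P[:,2]<126)];print('hub',np.median(h[:,2]),cv2.minEnclosingCircle(h[:,:2].astype(np.float32)))
E
python3 chk.py 6; python3 -c "
import cv2;t=cv2.imread('pics/top6.png');cv2.imwrite('pics/top6c.png',cv2.resize(t[95:205,135:255],(655,600),interpolation=cv2.INTER_CUBIC))"
```

```text
t12.80 pos [373.6 203.9 293.3] rot [179.9   0.   49.9] F [ 0.5 -0.4 -0.8] M [ 0. -0. -0.] gap 85.2 q [ 21.8 -21.4 105.4  -0.1  95.9 -28.1]
 offset tool [126.1 150.7 163.5]  rotvec tool [ 0.1  0.  -3.1]
scene bar 352 [571.  201.6 163.9] ((569.5152587890625, 203.01937866210938), (16.089487075805664, 72.19636535644531), 54.574851989746094) pca 145.82106808935555
hub 120.28580931362228 ((568.1871337890625, 202.65145874023438), 38.941802978515625)
top bar 248 [567.7 204.1 164. ] ((567.5427856445312, 203.59710693359375), (17.871362686157227, 69.30596923828125), 54.54150390625) pca 144.68103530222513
hub 120.48521673287314 ((567.7658081054688, 205.14353942871094), 39.009437561035156)
```

View pics/top6c.png

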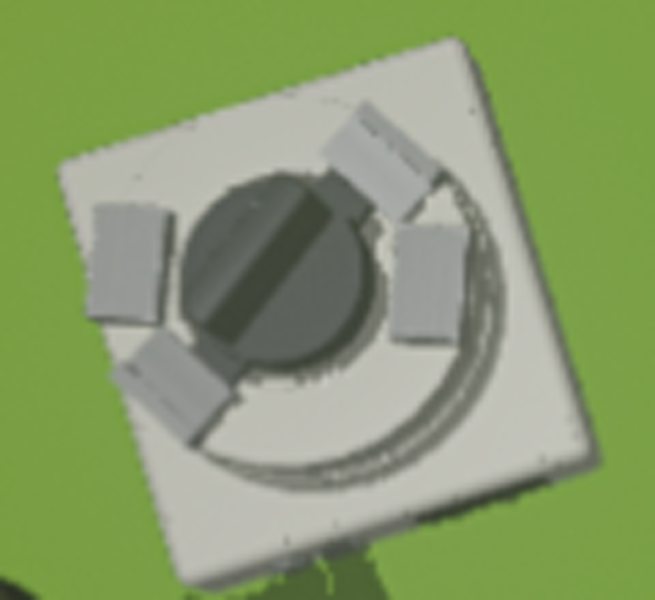

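Lid bar bearing is -35.3° in both views, about 54.7° from the gap axis, with both ears under the hooks. That's at the low edge of the 55–60° range, and the bar lagged the tool by 4.7° through pad compliance. I have time to re-grip squarely and tighten once more, which also tests how tight it is.

Call:
jog_arm(offset=[[15,18,0],[28,34,0],[28,34,5],[28,34,10],[20,24,15],[8,8,15],[0,0,15],[0,0,0]], delta_rot=[[0,0,-2],[0,0,-2.5],[0,0,0],[0,0,0],[0,0,0],[0,0,0],[0,0,0],[0,0,0]], jaw=[100,100,100,100,100,100,100,100])

```text
time: 13.7
tool_pos: [589.1, 212.3, 225.4]
tcp_rot: [179.9, 0.1, 54.3]
ft_force: [0.4, 0.2, -1.7]
finger_gap: 85.3
```

```bash
python3 -c "
from h import *
go([570,202.6,130],54.6)"
```

```text
t13.70 pos [589.1 212.3 225.4] rot [1.7987e+02 1.0000e-01 5.4310e+01] F [ 0.4  0.2 -1.7] M [ 0.01 -0.01 -0.06] gap 85.3 q [ 15.2  11.6  81.2  -0.2  87.1 -39.1]
 offset tool [-18.8 -10.   95.4]  rotvec tool [ 0.13  0.1  -0.29]
```

Call:
jog_arm(offset=[[-9,-5,0],[-9,-5,10],[0,0,15],[0,0,12],[0,0,8],[0,0,0]], delta_rot=[[0,0,-0.3],[0,0,0],[0,0,0],[0,0,0],[0,0,0],[0,0,0]], jaw=[100,100,100,100,100,100])

```text
time: 14.3
tool_pos: [568.8, 203.1, 178.0]
tcp_rot: [179.9, 0.1, 54.6]
ft_force: [-0.1, -0.1, 0.0]
finger_gap: 85.3
```

```bash
python3 -c "
from h import *
go([570,202.6,130],54.6)"
```

```text
t14.30 pos [568.8 203.1 178. ] rot [1.7989e+02 1.2000e-01 5.4640e+01] F [-0.1 -0.1  0. ] M [-0.04  0.02  0.02] gap 85.3 q [ 14.9   9.8  88.3  -0.2  81.9 -39.7]
 offset tool [ 0.4  1.2 48. ]  rotvec tool [0.11 0.12 0.04]
```

Call:
jog_arm(offset=[[0,1,8],[0,0,10],[0,0,10],[0,0,8],[0,0,5],[0,0,0]], delta_rot=[[0,0,0],[0,0,0],[0,0,0],[0,0,0],[0,0,0],[0,0,0]], jaw=[100,100,100,100,100,100])

```text
time: 14.9
tool_pos: [570.3, 202.6, 133.6]
tcp_rot: [179.9, 0.1, 54.7]
ft_force: [-0.5, -0.2, -0.6]
finger_gap: 85.5
```

```bash
python3 -c "
from h import *
go([570,202.6,130],54.6)"
```

```text
t14.90 pos [570.3 202.6 133.6] rot [1.7987e+02 1.0000e-01 5.4660e+01] F [-0.5 -0.2 -0.6] M [ 0.06  0.03 -0.03] gap 85.5 q [ 14.8  12.   90.6  -0.2  77.4 -39.8]
 offset tool [-0.2 -0.2  3.6]  rotvec tool [0.13 0.1  0.06]
```

Call:
jog_arm(offset=[[0,0,4],[0,0,0],[0,0,0],[0,0,0],[0,0,0],[0,0,0]], delta_rot=[[0,0,0],[0,0,0],[0,0,0],[0,0,0],[0,0,0],[0,0,0]], jaw=[100,0,0,0,0,0], newtons=120)

```text
time: 15.5
tool_pos: [570.8, 202.3, 131.0]
tcp_rot: [179.8, 0.1, 54.7]
ft_force: [-0.9, -2.0, -10.7]
finger_gap: 14.8
```

Call:
jog_arm(offset=[[0,0,0],[0,0,0]], delta_rot=[[0,0,1.5],[0,0,1.5]], jaw=[0,0])

```text
time: 15.7
tool_pos: [570.8, 202.2, 131.1]
tcp_rot: [179.7, 0.1, 51.7]
ft_force: [-0.6, -0.9, -0.3]
finger_gap: 14.5
```

```bash
python3 -c "
from h import *
go([570,202.6,130],54.6)"
```

```text
t15.70 pos [570.8 202.2 131.1] rot [1.7974e+02 1.0000e-01 5.1700e+01] F [-0.6 -0.9 -0.3] M [-0.16 -0.15  2.93] gap 14.5 q [ 14.8  12.1  90.8  -0.3  77.1 -36.8]
 offset tool [-0.2 -0.9  1.1]  rotvec tool [ 0.25  0.11 -2.9 ]
```

Call:
jog_arm(offset=[[0,0,0],[0,0,0],[0,0,0]], delta_rot=[[0,0,1.2],[0,0,1.2],[0,0,1.2]], jaw=[0,0,0])

```text
time: 16.0
tool_pos: [570.9, 202.1, 131.2]
tcp_rot: [179.6, 0.1, 48.2]
ft_force: [-1.1, -2.7, 2.0]
finger_gap: 14.6
```

```bash
python3 -c "
from h import *
go([570,202.6,130],54.6)"
```

```text
t16.00 pos [570.9 202.1 131.2] rot [1.796e+02 1.400e-01 4.819e+01] F [-1.1 -2.7  2. ] M [-0.86  0.34  4.1 ] gap 14.6 q [ 14.9  12.1  90.8  -0.4  77.1 -33.2]
 offset tool [-0.3 -1.   1.2]  rotvec tool [ 0.39  0.17 -6.41]
```

The moment rose from the first degree of turn and reached 4.1 N m, so the wedge is holding. Release and retreat.

Call:
jog_arm(offset=[[0,0,0],[0,0,0],[0,0,0],[0,0,0],[0,0,0],[0,0,0]], delta_rot=[[0,0,0],[0,0,0],[0,0,0],[0,0,0],[0,0,0],[0,0,0]], jaw=[60,100,100,100,100,100])

```text
time: 16.6
tool_pos: [571.5, 202.5, 131.5]
tcp_rot: [179.7, -0.0, 47.5]
ft_force: [0.3, -0.2, 1.3]
finger_gap: 85.5
```

Call:
jog_arm(offset=[[0,0,-8],[0,0,-15],[0,0,-25],[0,0,-40],[0,0,-40],[0,0,-25],[-15,-20,0],[-28,-34,0],[-28,-34,0],[-28,-34,0],[-20,-24,0],[0,0,0]], delta_rot=[[0,0,0],[0,0,0],[0,0,0],[0,0,0],[0,0,0],[0,0,0],[0,0,0],[0,0,0],[0,0,0],[0,0,0],[0,0,0],[0,0,0]], jaw=[100,100,100,100,100,100,100,100,100,100,100,100])

```text
time: 17.8
tool_pos: [378.1, 214.2, 305.2]
tcp_rot: [179.3, -0.8, 47.4]
ft_force: [-0.2, 1.1, 0.7]
finger_gap: 85.3
```

```bash
python3 chk.py 7
```

```text
t17.80 pos [378.1 214.2 305.2] rot [179.3  -0.8  47.4] F [-0.2  1.1  0.7] M [-0.  -0.1  0. ] gap 85.3 q [ 23.  -20.9 103.8  -0.3  96.  -24.4]
 offset tool [119.3 146.9 178.7]  rotvec tool [ 0.7 -0.8 -5.6]
scene bar 356 [571.  201.7 163.8] ((570.0258178710938, 202.4109649658203), (16.810014724731445, 73.22932434082031), 53.026580810546875) pca 143.80646889347113
hub 120.2057469246057 ((568.010986328125, 202.72828674316406), 39.05678939819336)
top bar 246 [568.5 204.1 164. ] ((568.1193237304688, 204.01010131835938), (17.063581466674805, 69.58148956298828), 53.1496696472168) pca 143.72040846839133
hub 120.47597818720647 ((567.8096923828125, 204.9439697265625), 38.86442565917969)
```

View pics/top7.png

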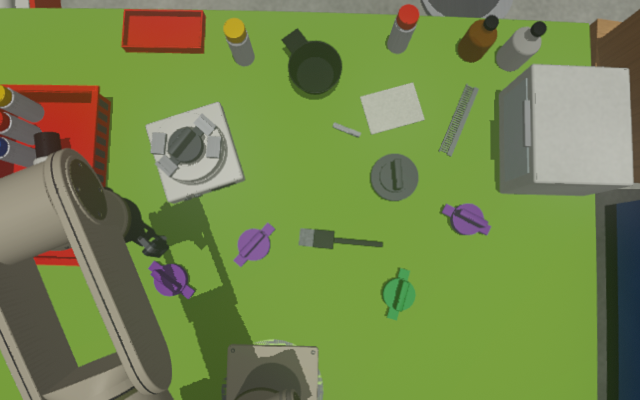

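The lid sits level in the mixer at (187,145), now about 56° round. The round lid at (394,177) and the look-alikes are where they were, and the gripper is clear. Handing in.

```bash
python3 -c "
from h import *
print(r.hand_in())"
```

```text
the job is handed in; nothing more can be done
None
```

The grey two-eared lid is in the mixer's mouth and turned clockwise until it wedged. I re-gripped and tightened it once more, then released it and handed in at about 18 s.

**Last checks**
- **Turn:** the bar stands at about -36.7° in both views, roughly 56° from the gap's middle. That is inside the 55–60° tight range.
- **Tightness:** the moment reached about 4.1 N m on each of the two turns, above the stated 1–3 N m.
- **Seating:** the hub is 20 mm above the rim as expected, and both ears were under the hooks in the view before the second tightening.
- **Surroundings:** the gripper is clear of everything. The round lid and the green and purple look-alikes were not moved.

**Disagreements**
- After the first tightening the lid stood at only about 54.7°, because the bar lagged the tool by roughly 5° in the pads. That is why I turned it again.
- My estimate of the gap's direction is good to only about 1–1.5°, so the 56° has that uncertainty.
- The two views differ by about 2 mm on the hub's centre.

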